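# Tip the stock box down into its parking bay

### The arm

A 7-joint arm with a two-finger parallel gripper is mounted at the origin on a cart in front of the work surface, level with it; the furniture and walls round the work are solid. World frame = base frame: x ahead of the robot, y to its left, z up, the work surface at z = 0. Lengths are in m, angles in degrees, forces in N, time in s.
With the tool pointing down it reaches from about 0.425 to 0.875 m from the base axis. Payload 8.4 kg.
Tool frame: the origin (TCP) lies at the very end of the fingers, on their centre line; the grasp point (between the pads) lies 19 mm behind it; z points along the fingers, y is the line along which they close (so a half turn about z gives the same grasp; the last joint's range is limited). The gripper opens to 85 mm and grips with 20 to 120 N. Pads are 22 mm wide; open, the fingers measure 114 mm over their backs; the gripper's body (76 mm by 85 mm) begins 54 mm behind the grasp point. The pads swing forward as they close: fully open they stand 13 mm farther back than shut.
Start: joints at [61.41, 19.091, 2.286, 83.961, -0.768, 76.965, -3.352], TCP at [0.253, -0.599, 0.231] pointing down, gripper open.
Joint ranges: [-147.57, 147.57], [-21.85, 119.76], [-74.77, 79.35], [14.55, 137.4], [-85.83, 265.84], [4.83, 119.75], [-152.11, 152.11]. Speed limits (degrees/s): [127.2, 127.2, 159.86, 159.86, 180, 180, 180].

### API

Orientations are given as [roll, pitch, yaw] about the fixed x, y, z axes, in that order (R = Rz(yaw) Ry(pitch) Rx(roll)).
In Python, from bench import bot gives the robot as it stands.
- The arm moves only by the tool jog_arm, never from a script. Its argument "series" is a list that holds one entry, the list of rows, each a list of 7 numbers: the shift along the tool's x, y, z in m, then the turn, a rotation vector about the tool's x, y, z in degrees, then the closure, from 0 (fully open) to 1 (shut). In form: [[[dx, dy, dz, wx, wy, wz, fingers], ...]]. A call has 1 to 5 rows; each row shifts and turns the commanded pose from where the row before left it, along the tool's axes as they then stand; what a row does not reach is not made up. A row lasts 1/12 s, in which the tool goes at most 41.7 mm and 7.16 degrees, less where a joint would pass 70% of its speed; a pose out of reach is approached as far as the arm can. A call is refused whole if a number of a shift passes 0.0417 or a number of a turn 7.16, either way. A call with a gripper value outside its range is refused whole. The fingers move at their own pace and stop on an object; "newtons" is the grip in N (left out, the last holds). Time passes only in rows, so rows that do not move let the fingers close. It gives the time, the measured TCP pose, the force, the opening and the grip force at its end, in the units of the state.
- bot.get_state(): the state, without advancing time (a new reading comes with each control period).
- bot.read_camera(name): name is "scene" or "top" or "wrist"; returns a dict with "pixels" (384x512x3 uint8, blue, green, red), "camera_matrix" (3x3 intrinsics, pixels), "origin" and "attitude" of the camera in the world. Camera axes: x right, y down, z forward; pixel columns grow to the right and rows downward; lengths in m; the calibration is good to about 2 mm. A picture is of the moment at which its call begins. There is no depth.
- bot.close_job(): hands the job in; it is judged then, once.
Trained networks look in the newest picture that a camera, given by its name, has taken for a name from the list of things; names that differ only in an ending like _2 or _b are one class to them, and where a whole thing is asked for, a point or a joint stands for the part that bears it (a point fixed in the world has none). Each returns a list of dicts, best first, with "p" (0 to 1); they miss things now and then, are a little off and sometimes report something else, mostly with a low value. They report only what shows in the picture. A call takes as long as a camera call.
- bot.spot_in(camera, thing): "extent" ([centre column, centre row, width, height] in pixels, round what is visible of it).
- bot.trace(camera, thing): "region" (384x512 bool, what is visible of it) and "extent" ([centre column, centre row, width, height] in pixels, round what is visible of it).
The state is a dict: "time": time; "joint_positions": joint angles; "joint_vel": joint speeds; "joint_torque": joint torques, N m; "ee_pos": TCP position; "orientation": TCP orientation; "wrist_force": force on the tool from outside, world axes, zero at the start; "wrist_torque": the same for the moment, N m; "finger_gap": finger opening in m; "grasp_force": force on a finger pad.
Only numpy, scipy, OpenCV 4.12 (cv2) and the standard library are available. Lean on these libraries where they do the work, as an engineer would, in place of code of your own. Each camera call takes 0.05 s, during which the arm holds its last target. There are 200 camera calls.

### The job

The plywood stock box stands on end at the mouth of the taped parking bay. Without gripping or lifting it, push it near the top so that it topples into the bay and lies flat inside the tape with its lid upward; then push it along with the fingertips until its far end is square up against the wooden stop between the tape lines. Leave the other things where they are.

Things in the scene. Friction and masses are not known exactly. Their poses are not given: they have to be found in the camera images.
- bay: parking bay, fixed on the trough floor: a rectangle of flat pale tape, 240 mm long, 100 mm wide inside the tape, closed at the far end by a wooden stop block. Origin: on the floor (z = 0) at the centre of the rectangle. x runs along the middle line from the mouth (inner edge of the tape across the open end, x = -0.120) to the stop (x = 0.120); y across (inner edges of the tape at y = -0.05 and 0.05); z up
- stop_face (a point): centre of the near face of the fixed pale wooden stop block (30 mm high, 20 mm thick, 110 mm wide), 15 mm above the floor, at x = 0.120 of the bay
- stock_box: plain plywood box, lid shut, 150 x 70 x 42 mm, 0.12 to 0.22 kg, standing 150 mm tall on a 70 x 42 mm end at the bay's mouth, lid side away from the stop. Origin: centre of its underside (the 150 x 70 mm face opposite the lid, now facing the stop). x along the 150 mm, up while it stands; y along the 70 mm; z from the underside out through the lid (lid surface at z = 0.042)
- box_head (a point): middle of the underside's edge at the end that is up at first (box x = +75 mm); it meets the stop at last. Pushed high on the lid side, the box overbalances once its top is about 40 mm forward and falls on its underside, this end then 15 to 65 mm short of the stop
- box_foot (a point): middle of the underside's edge at the end the box stands on at first (box x = -75 mm); the box tips about this edge. Pushed low it slides instead, with 1 to 2.5 N
- glue_bottle: bystander: white glue bottle with a blue cap, upright, 32 mm across, 83 mm tall, just beyond the stop; origin under its centre
- oil_bottle: bystander: small oil dropper bottle with a red spout, upright, 25 mm across, 85 mm tall, just beyond the stop; origin under its centre
- track_rubber: bystander: brown abrasive block 23 x 52 x 13 mm, lying behind the standing box; origin under its centre
- pliers: bystander: blue-handled pliers 44 x 136 x 11 mm, lying; origin under its centre
- screwdriver_red: bystander: red-handled screwdriver 20 x 152 x 20 mm, lying; origin under its centre
- rerailer: bystander: grey plastic ramp 34 x 100 x 18 mm, lying; origin under its centre
- screw_tin: bystander: round tin 54 mm across, 21 mm tall; origin under its centre

How it is judged (in metres and radians):
On the way, in this order (a step that is already met when the one before it is completed fails the run):
1. the box has been tipped over and lies lid up between the tape lines (angle between stock_box's own z axis and vertical below 0.08 rad and height (world z) of stock_box below 0.012 m and x of box_foot in the frame of bay above -0.125 m and y of box_head in the frame of bay between -0.017 and 0.017 m and y of box_foot in the frame of bay between -0.017 and 0.017 m), for 0.1 s.
2. the box has been pushed up against the stop (all of step 1 and x of box_head in the frame of bay above 0.112 m and angle between the x axis of stock_box and the x axis of bay, either way round below 0.07 rad), for 0.2 s.
At the end, for the whole second after the job is handed in: The box lies flat and at rest on its underside, lid up (within 0.08 rad), its whole length in the bay (foot end no more than 5 mm outside the mouth), both ends within 17 mm of the bay's middle line and the box parallel to it within 0.07 rad (4 degrees), the head end within 8 mm of the stop (all of step 2 and linear speed of stock_box below 0.02 m/s and angular speed of stock_box below 0.1 rad/s); the robot touches nothing.
It fails at once if the box is lifted (its foot end 40 mm or the middle of its underside 95 mm above the floor, or its head end 175 mm) (height (world z) of box_foot above 0.04 m or height (world z) of stock_box above 0.095 m or height (world z) of box_head above 0.175 m).
It fails at once if one of the bystanders is moved more than 15 mm (distance of any of glue_bottle, oil_bottle, track_rubber, pliers, screwdriver_red, rerailer, screw_tin from where it was at the start of the episode above 0.015 m).
It also fails if it takes over 43 s, if anything falls off the work surface, if the arm or the gripper's body presses on something with over 40 N, if the wrist force passes 120 N, or if a joint passes its speed limit or range.

## Working session

There is one attempt and no reset: what is moved stays moved. The work goes in short steps, Python scripts to look and compute and a tool call to move; the robot and the scene stay as the last step left them, time stands still between calls to the robot, and variables do not carry over. Pictures are saved under pics/ and viewed, at most 10 in all, crops included, and the job is handed in when it is done.

Besides the shell and the picture viewer there is one more tool, called after "Request:" as a command line: name --argument value ..., lists and objects as JSON in quotes. jog_arm: Moves the arm, as the interface text tells. Its arguments: {"type":"object","properties":{"series":{"type":"array"},"newtons":{"type":"number"}},"required":["series"]}

```bash
mkdir -p pics; ls
python3 - <<'E'
from bench import bot
import cv2, numpy as np
print(bot.get_state())
ims=[]
for n in ["scene","top"]:
    r=bot.read_camera(n); ims.append(r["pixels"])
    cv2.imwrite(f"pics/{n}0.png",r["pixels"]); print(n,r["camera_matrix"],r["origin"],r["attitude"])
    for t in ["stock_box","bay","stop_face","track_rubber","glue_bottle","oil_bottle"]:
        print(t,[(round(d["p"],2),np.round(d["extent"],1)) for d in bot.spot_in(n,t)[:2]])
E
```

```text
pics
{'time': 0.0, 'joint_positions': array([61.40861019, 19.12978579,  2.28450485, 84.01294168, -0.76943917,
       76.96614185, -3.35043429]), 'joint_vel': array([-0.0091043 ,  0.08686753,  0.01862472, -0.14002726,  0.12749874,
       -0.07345424,  0.01582485]), 'joint_torque': array([ 2.48265151e-04, -6.58563709e+01,  1.36555552e+00, -4.05562305e+01,
        1.68143789e-02,  1.26393075e-02,  2.68782713e-05]), 'ee_pos': array([ 0.25280804, -0.59830574,  0.23042742]), 'orientation': array([-1.79906481e+02,  4.61898536e-03,  2.29077219e+01]), 'wrist_force': array([-0.00291636, -0.7771336 , -0.07116843]), 'wrist_torque': array([-0.05650761,  0.01573379,  0.00880365]), 'grasp_force': 0.0, 'finger_gap': 0.0854243475793437}
scene [[353.91938685   0.         258.57405881]
 [  0.         353.91938685 188.70367562]
 [  0.           0.           1.        ]] [-0.26810382 -0.84834525  0.83616104] [-123.9550835     0.43735198  -44.02880984]
stock_box [(0.56, array([240.3, 184.7,  21.5,  40.2]))]
bay [(0.77, array([259.4, 213.1,  65. ,  36.9]))]
stop_face [(0.6, array([259.2, 214.6,  61.9,  38.
[... 163 characters left out ...]
]))]
oil_bottle [(0.66, array([286.1, 231.6,   8. ,  18.2])), (0.64, array([218.9, 186.8,  12.1,   5.8]))]
top [[444.68420597   0.         253.42739468]
 [  0.         444.68420597 187.38185057]
 [  0.           0.           1.        ]] [ 0.27446826 -0.08750035  1.59018977] [-172.79468805   -0.4821915   -91.50473195]
stock_box [(0.67, array([213.1, 186.8,  19.7,  23.7]))]
bay [(0.88, array([240.7, 191.6,  78.4,  38.1]))]
stop_face [(0.64, array([243.9, 190.6,  76.2,  37.9]))]
track_rubber [(0.58, array([175.2, 187.3,   7.7,  18.8])), (0.46, array([244.3, 188. ,  79. ,  41. ]))]
glue_bottle [(0.65, array([294.5, 182.7,   9.7,  10.7]))]
oil_bottle [(0.62, array([294.7, 195.9,   6.2,   7.4]))]
```

Run:
```python
import cv2
a=cv2.imread("pics/top0.png")[130:250,150:310]
cv2.imwrite("pics/a.png",cv2.resize(a,None,fx=5,fy=5,interpolation=cv2.INTER_CUBIC))
a=cv2.imread("pics/scene0.png"); cv2.imwrite("pics/b.png",cv2.resize(a,(800,600)))
```

```text
(no output)
```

View pics/a.png

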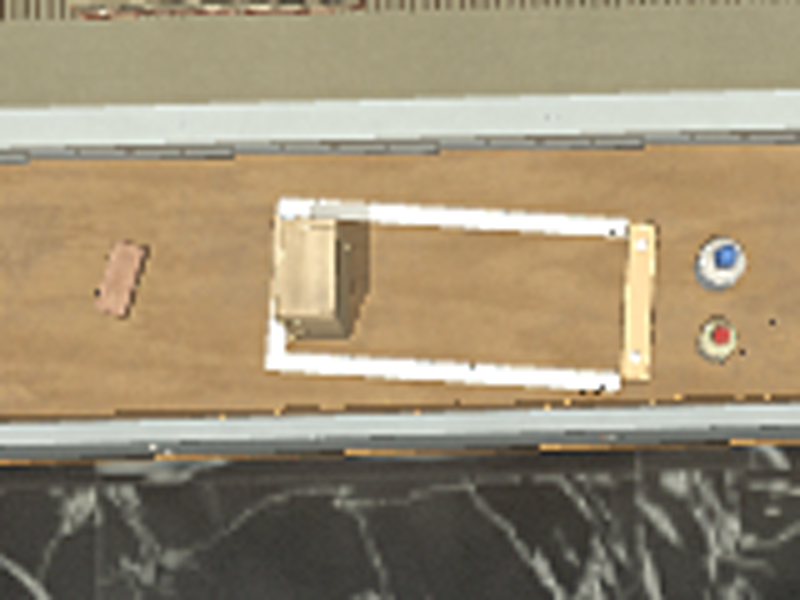

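View pics/b.png

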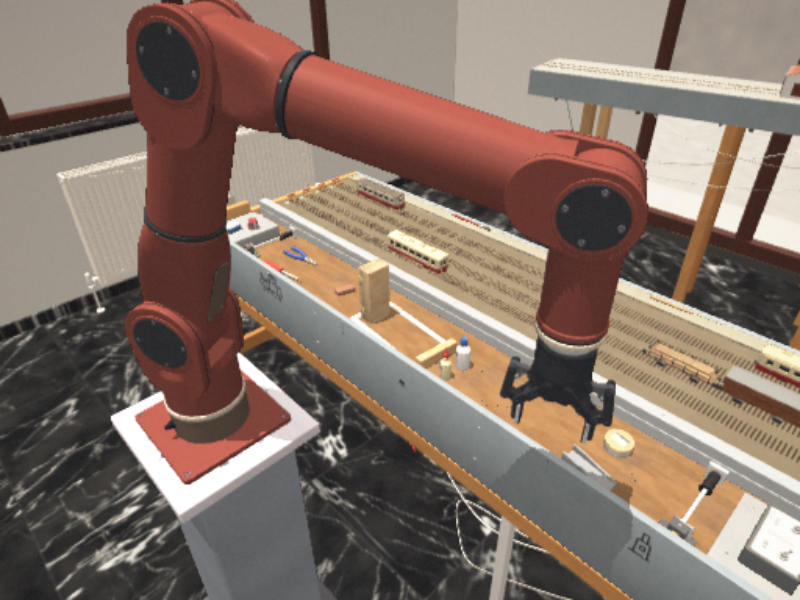

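The top view shows the bay running to the right (world −y). The box stands in the mouth at crop (275–340, 220–335), the stop is at u≈625–655, and the bottles sit beyond it. The rubber lies behind the box at (122, 280).

```bash
cat > h.py <<'E'
import numpy as np, cv2
from scipy.spatial.transform import Rotation as R
def cam(r): return np.array(r["camera_matrix"]),np.array(r["origin"]),R.from_euler("xyz",r["attitude"],degrees=True).as_matrix()
def plane(r,uv,z):
    K,o,A=cam(r); uv=np.atleast_2d(uv).astype(float)
    d=np.c_[uv,np.ones(len(uv))]@np.linalg.inv(K).T@A.T
    return o+d*((z-o[2])/d[:,2])[:,None]
def proj(r,P):
    K,o,A=cam(r); q=(np.atleast_2d(P)-o)@A@K.T
    return q[:,:2]/q[:,2:]
E
python3 - <<'E'
from bench import bot
from h import *
r=bot.read_camera("top")
f=lambda l: np.array(l)/5+[149.6,129.6]
np.set_printoptions(precision=4,suppress=True)
print("long tapes inner",plane(r,f([(287,352),(620,373),(278,218),(628,237)]),0))
print("mouth inner",plane(r,f([(287,352)]),0))
print("stop top near",plane(r,f([(628,225),(622,380)]),.03))
print("box top corners",plane(r,f([(280,220),(335,222),(333,320),(275,315)]),.15))
print("bottom front",plane(r,f([(352,338)]),0))
print("rubber",plane(r,f([(122,280)]),.01))
print("walls at z0 far/near",plane(r,f([(300,145),(300,412),(600,142),(600,405)]),0))
s=bot.read_camera("scene")
for n,c in(("top",r),("scene",s)):
  t=bot.trace(n,"stock_box")
  if t:
    m=t[0]["region"].astype(np.uint8);cs=max(cv2.findContours(m,0,2)[0],key=cv2.contourArea)
    print(n,t[0]["p"],cv2.approxPolyDP(cs,1.5,True)[:,0].tolist())
cv2.imwrite("pics/c.png",cv2.resize(s["pixels"][150:260,180:325],None,fx=5,fy=5,interpolation=cv2.INTER_CUBIC))
E
```

```text
long tapes inner [[ 0.4337  0.0616  0.    ]
 [ 0.4125 -0.1769  0.    ]
 [ 0.5312  0.0668  0.    ]
 [ 0.5109 -0.1859  0.    ]]
mouth inner [[0.4337 0.0616 0.    ]]
stop top near [[ 0.5151 -0.1843  0.03  ]
 [ 0.4049 -0.1765  0.03  ]]
box top corners [[0.5056 0.051  0.15  ]
 [0.5034 0.015  0.15  ]
 [0.4388 0.0173 0.15  ]
 [0.4431 0.055  0.15  ]]
bottom front [[0.4426 0.0148 0.    ]]
rubber [[0.4874 0.1779 0.01  ]]
walls at z0 far/near [[ 0.5844  0.0502  0.    ]
 [ 0.3903  0.0529  0.    ]
 [ 0.5813 -0.1678  0.    ]
 [ 0.3898 -0.1619  0.    ]]
top 0.6 [[205, 173], [205, 194], [208, 197], [218, 197], [219, 179], [217, 175]]
```

View pics/c.png

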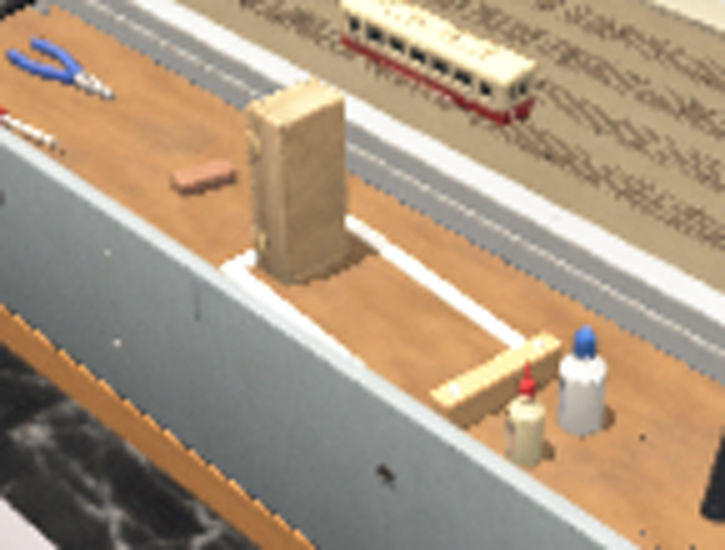

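The bay's middle line runs along about (−0.08, −0.997), with the stop face centre near (0.461, −0.181). The box stands at the mouth, at about (0.474, 0.035). I'll plan a path high over it to a point behind it.

```bash
cat >> h.py <<'E'
def plan(st,wps,step=.0395,turn=6.9):
    """wps: list of (pos,yaw); prints tool-frame rows from the measured pose, tool kept pointing down"""
    p=np.array(st["ee_pos"]);Rc=R.from_euler("xyz",st["orientation"],degrees=True);i=0
    for q,yaw in wps:
        Rt=R.from_euler("xyz",[180,0,yaw],degrees=True); q=np.array(q,float)
        n=int(np.ceil(max(np.linalg.norm(q-p)/step,np.degrees((Rc.inv()*Rt).magnitude())/turn,1)))
        for k in range(n):
            f=1/(n-k); d=Rc.inv().apply((q-p)*f); w=(Rc.inv()*Rt).as_rotvec()*f
            p=p+Rc.apply(d); Rc=Rc*R.from_rotvec(w); i+=1
            print(i,[round(float(x),4) for x in d],[round(float(x),1) for x in np.degrees(w)])
E
python3 - <<'E'
from bench import bot
from h import *
plan(bot.get_state(),[((.43,-.30,.24),65),((.51,-.03,.24),86),((.48,.12,.24),86)])
E
```

```text
1 [0.031, -0.0229, -0.001] [-0.0, -0.0, -4.7]
2 [0.0328, -0.0203, -0.001] [-0.0, -0.0, -4.7]
3 [0.0343, -0.0176, -0.001] [-0.0, -0.0, -4.7]
4 [0.0357, -0.0147, -0.001] [-0.0, -0.0, -4.7]
5 [0.0367, -0.0118, -0.001] [-0.0, -0.0, -4.7]
6 [0.0376, -0.0087, -0.001] [-0.0, -0.0, -4.7]
7 [0.0382, -0.0056, -0.001] [-0.0, -0.0, -4.7]
8 [0.0385, -0.0025, -0.001] [-0.0, -0.0, -4.7]
9 [0.0386, 0.0007, -0.001] [-0.0, -0.0, -4.7]
10 [0.0348, -0.0052, -0.0] [-0.0, 0.0, -2.6]
11 [0.035, -0.0036, -0.0] [-0.0, 0.0, -2.6]
12 [0.0351, -0.002, -0.0] [-0.0, 0.0, -2.6]
13 [0.0352, -0.0004, -0.0] [-0.0, 0.0, -2.6]
14 [0.0352, 0.0012, 0.0] [-0.0, 0.0, -2.6]
15 [0.0351, 0.0028, 0.0] [-0.0, 0.0, -2.6]
16 [0.0349, 0.0044, 0.0] [-0.0, 0.0, -2.6]
17 [0.0347, 0.006, 0.0] [-0.0, 0.0, -2.6]
18 [0.0369, -0.0101, -0.0] [-0.0, -0.0, -0.0]
19 [0.0369, -0.0101, -0.0] [-0.0, -0.0, -0.0]
20 [0.0369, -0.0101, -0.0] [-0.0, -0.0, -0.0]
21 [0.0369, -0.0101, -0.0] [-0.0, -0.0, -0.0]
```

Request:
jog_arm --series '[[[0.031, -0.023, -0.001, 0, 0, -4.7, 0.3], [0.033, -0.02, -0.001, 0, 0, -4.7, 0.5], [0.034, -0.018, -0.001, 0, 0, -4.7, 0.5], [0.036, -0.015, -0.001, 0, 0, -4.7, 0.5], [0.037, -0.012, -0.001, 0, 0, -4.7, 0.5]]]'

```text
time: 1.32
ee_pos: [0.3516, -0.4302, 0.2365]
orientation: [180.0, 0.0, 46.6]
wrist_force: [0.2, -0.4, 0.8]
finger_gap: 0.0428
grasp_force: 0.0
```

Request:
jog_arm --series '[[[0.038, -0.009, -0.001, 0, 0, -4.7, 0.5], [0.038, -0.006, -0.001, 0, 0, -4.7, 0.5], [0.0385, -0.0025, -0.001, 0, 0, -4.7, 0.5], [0.0385, 0.001, -0.001, 0, 0, -4.7, 0.5], [0.035, -0.005, 0, 0, 0, -2.6, 0.5]]]'

```text
time: 1.73
ee_pos: [0.4412, -0.2626, 0.2408]
orientation: [179.9, -0.0, 68.1]
wrist_force: [1.0, 0.3, -0.3]
finger_gap: 0.0423
grasp_force: 0.0
```

Request:
jog_arm --series '[[[0.035, -0.0035, 0, 0, 0, -2.6, 0.5], [0.035, -0.002, 0, 0, 0, -2.6, 0.5], [0.035, 0, 0, 0, 0, -2.6, 0.5], [0.035, 0.001, 0, 0, 0, -2.6, 0.5], [0.035, 0.003, 0, 0, 0, -2.6, 0.5]]]'

```text
time: 2.15
ee_pos: [0.4894, -0.0949, 0.2407]
orientation: [180.0, 0.0, 80.9]
wrist_force: [1.0, -0.8, -1.6]
finger_gap: 0.0424
grasp_force: 0.0
```

Request:
jog_arm --series '[[[0.035, 0.0045, 0, 0, 0, -2.6, 0.5], [0.035, 0.006, 0, 0, 0, -2.6, 0.5], [0.037, -0.01, 0, 0, 0, 0, 0.5], [0.037, -0.01, 0, 0, 0, 0, 0.5], [0.037, -0.01, 0, 0, 0, 0, 0.5]]]'

```text
time: 2.57
ee_pos: [0.4866, 0.086, 0.2405]
orientation: [180.0, -0.0, 86.0]
wrist_force: [1.0, 0.8, -0.4]
finger_gap: 0.0429
grasp_force: 0.0
```

Request:
jog_arm --series '[[[0.037, -0.01, 0, 0, 0, 0, 0.5], [0.005, 0, 0, 0, 0, 0, 0.5], [0, 0, 0, 0, 0, 0, 0.5]]]'

```text
time: 2.82
ee_pos: [0.4794, 0.1299, 0.2407]
orientation: [180.0, -0.0, 86.3]
wrist_force: [0.9, -0.9, 0.1]
finger_gap: 0.0425
grasp_force: 0.0
```

Run:
```python
from bench import bot
from h import *
r=bot.read_camera("wrist"); print(r["camera_matrix"][0],r["origin"],r["attitude"])
cv2.imwrite("pics/d.png",r["pixels"])
import pickle; pickle.dump(r,open("d.pkl","wb"))
print([(d["p"],d["extent"]) for d in bot.spot_in("wrist","stock_box")])
```

```text
[334.04289259   0.         257.3759706 ] [0.48366506 0.19884038 0.38461775] [ 1.64066182e+02  1.04580911e-02 -3.68741956e+00]
[(0.81, [259.9, 274.1, 86.1, 111.2])]
```

View pics/d.png

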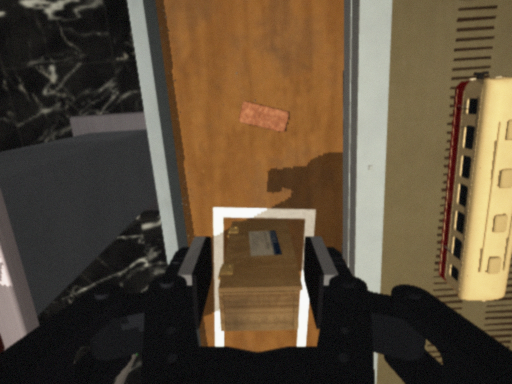

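The wrist view shows the box's lid face from (229, 220)–(303, 220) at the floor to about (219, 290)–(302, 290) at the top. The mouth tape is at row 212, with side tapes at columns 217 and 308.

Run:
```python
import pickle
from h import *
np.set_printoptions(precision=4,suppress=True)
r=pickle.load(open("d.pkl","rb"))
print("foot lid edge",plane(r,[(229,220),(303,220)],0))
print("top lid edge",plane(r,[(220,288),(302,288)],.15))
print("tape inner",plane(r,[(223,219),(306,219)],0), plane(r,[(214,340),(298,345)],0))
print("rubber",plane(r,[(264,117)],0.01))
a=r["pixels"][195:345,200:325]; a=cv2.convertScaleAbs(a,alpha=1.6)
cv2.imwrite("pics/e.png",cv2.resize(a,None,fx=4,fy=4,interpolation=cv2.INTER_CUBIC))
```

```text
foot lid edge [[0.4396 0.0569 0.    ]
 [0.5301 0.0511 0.    ]]
top lid edge [[0.4446 0.0554 0.15  ]
 [0.5097 0.0512 0.15  ]]
tape inner [[0.4324 0.0587 0.    ]
 [0.5338 0.0522 0.    ]] [[ 0.4038 -0.1161  0.    ]
 [ 0.5183 -0.1317  0.    ]]
rubber [[0.4895 0.1778 0.01  ]]
```

View pics/e.png

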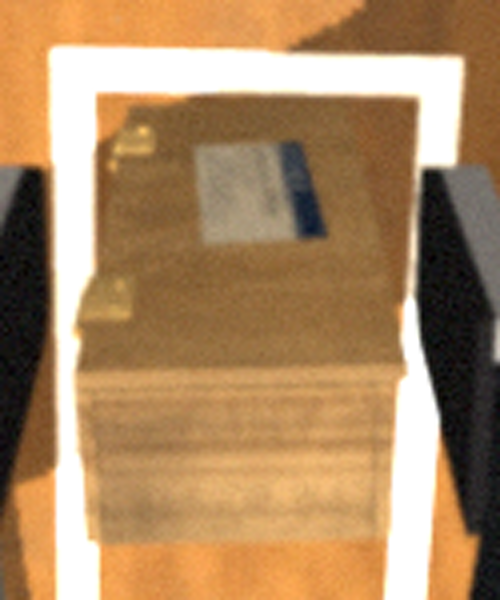

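Request:
jog_arm --series '[[[-0.007, 0, 0.03, 0, 0, 0, 0.5], [-0.007, 0, 0.03, 0, 0, 0, 0.5], [-0.007, 0, 0.03, 0, 0, 0, 0.5], [-0.007, 0, 0.03, 0, 0, 0, 0.5], [-0.007, 0, 0, 0, 0, 0, 0.5]]]'

```text
time: 3.33
ee_pos: [0.4745, 0.0886, 0.1152]
orientation: [-179.5, 0.1, 85.8]
wrist_force: [-1.7, 0.1, -0.4]
finger_gap: 0.0426
grasp_force: 0.0
```

Request:
jog_arm --series '[[[-0.008, 0, 0, 0, 0, 0, 0.5], [-0.008, 0, 0, 0, 0, 0, 0.5], [-0.008, 0, 0, 0, 0, 0, 0.5], [-0.008, 0, 0, 0, 0, 0, 0.5], [0, 0, 0, 0, 0, 0, 0.5]]]'

```text
time: 3.75
ee_pos: [0.4762, 0.0579, 0.1216]
orientation: [179.9, 0.0, 85.9]
wrist_force: [-0.9, 0.3, -0.2]
finger_gap: 0.0423
grasp_force: 0.0
```

Run:
```python
from bench import bot
from h import *
r=bot.read_camera("wrist"); s=bot.read_camera("scene")
cv2.imwrite("pics/f.png",np.hstack([cv2.resize(r["pixels"],(400,300)),cv2.resize(s["pixels"][130:250,180:340],(400,300))]))
```

```text
(no output)
```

View pics/f.png

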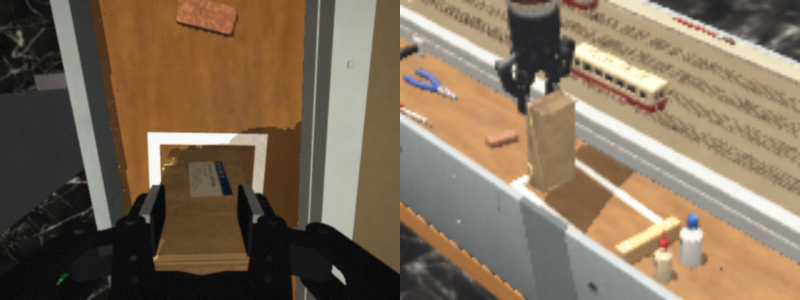

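The fingers are behind the box's top edge and about centred on it (columns 162–246 in the wrist half). The box is still upright in the scene half, so I'll push on.

Request:
jog_arm --series '[[[-0.008, 0, 0, 0, 0, 0, 0.5], [-0.008, 0, 0, 0, 0, 0, 0.5], [-0.008, 0, 0, 0, 0, 0, 0.5], [-0.008, 0, 0, 0, 0, 0, 0.5], [0, 0, 0, 0, 0, 0, 0.5]]]'

```text
time: 4.27
ee_pos: [0.4729, 0.0258, 0.1201]
orientation: [-180.0, 0.0, 85.9]
wrist_force: [0.8, -0.3, 0.6]
finger_gap: 0.0428
grasp_force: 0.0
```

Run:
```python
from bench import bot
from h import *
s=bot.read_camera("scene");t=bot.read_camera("top")
cv2.imwrite("pics/g.png",np.hstack([cv2.resize(t["pixels"][150:230,180:290],(400,300)),cv2.resize(s["pixels"][130:250,180:340],(400,300))]))
```

```text
(no output)
```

View pics/g.png

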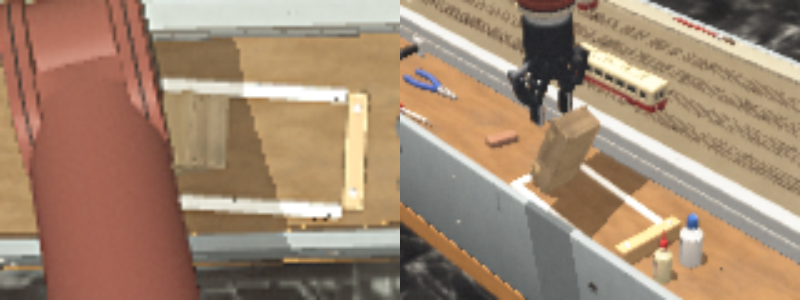

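The box is leaning forward and in line, with its head at about (228, 130) in the top half. I'll keep pushing.

Request:
jog_arm --series '[[[-0.008, 0, 0, 0, 0, 0, 0.5], [-0.008, 0, 0, 0, 0, 0, 0.5], [0, 0, 0, 0, 0, 0, 0.5], [0, 0, 0, 0, 0, 0, 0.5], [0, 0, 0, 0, 0, 0, 0.5]]]'

```text
time: 4.78
ee_pos: [0.472, 0.0122, 0.1203]
orientation: [-180.0, -0.0, 86.0]
wrist_force: [0.3, 0.3, -1.0]
finger_gap: 0.0427
grasp_force: 0.0
```

Request:
jog_arm --series '[[[0.03, 0, -0.01, 0, 0, 0, 0.5], [0.03, 0, 0, 0, 0, 0, 0.5], [0.03, 0, 0, 0, 0, 0, 0.5], [0, 0, 0, 0, 0, 0, 0.5], [0, 0, 0, 0, 0, 0, 0.5]]]'

```text
time: 5.2
ee_pos: [0.4781, 0.104, 0.1304]
orientation: [180.0, -0.0, 86.2]
wrist_force: [-0.3, -0.8, 0.3]
finger_gap: 0.0428
grasp_force: 0.0
```

Run:
```python
from bench import bot
from h import *
import pickle
s=bot.read_camera("scene");t=bot.read_camera("top");w=bot.read_camera("wrist")
pickle.dump((s,t,w),open("h.pkl","wb")); print(w["origin"],bot.get_state()["ee_pos"])
b=np.hstack([cv2.resize(t["pixels"][150:230,180:290],(400,300)),cv2.resize(s["pixels"][130:250,180:340],(400,300))])
cv2.imwrite("pics/i.png",np.vstack([b,np.hstack([cv2.resize(w["pixels"],(400,300)),cv2.resize(w["pixels"][200:384,130:375],(400,300))])]))
```

```text
[0.48298089 0.17048212 0.27395541] [0.47822129 0.1009555  0.13012453]
```

View pics/i.png

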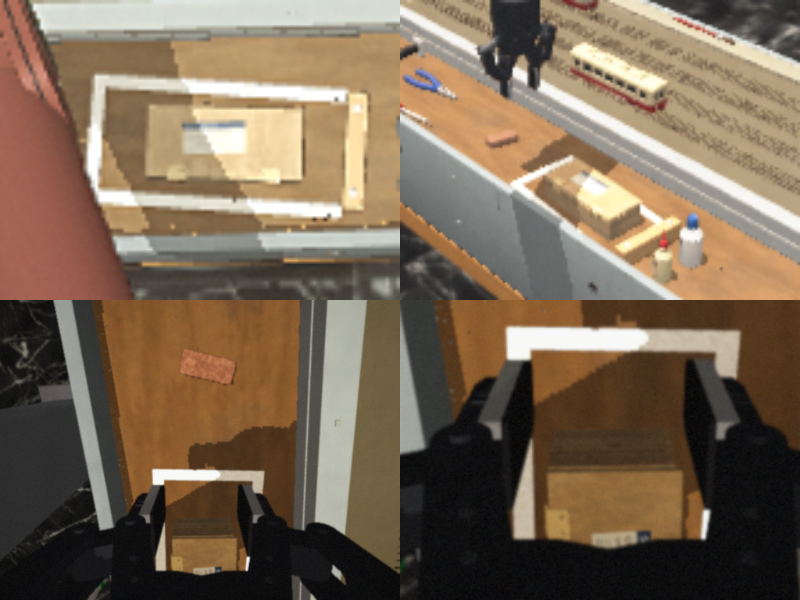

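The box lies lid up in the bay, with lid corners near (147, 104), (302, 110), (300, 181) and (147, 178) in the top panel. I'll work out its pose in the bay frame.

Run:
```python
import pickle
from h import *
np.set_printoptions(precision=4,suppress=True)
s,t,w=pickle.load(open("h.pkl","rb"))
f=lambda l:np.array(l)/[400/110,3.75]+[179.6,149.6]
def bay(P):
    d=P[:,:2]-[.4706,-.0614]; return np.c_[d@[-.08,-.997],d@[.997,-.08]]
c=plane(t,f([(147,104),(302,110),(300,181),(147,178)]),.042)
print(c,bay(c))
print("stop top near",bay(plane(t,f([(350,95),(344,209)]),.03)))
print("tape inner",bay(plane(t,f([(103,87),(348,103),(100,191),(343,205)]),0)))
g=lambda l:np.array(l)/[400/245,300/184]+[129.6,-100+300-.4+0]
q=np.array([(550,472),(683,472)])-[400,300]
p=plane(w,g(q),.042);print("wrist foot end top edge",p,bay(p))
q=np.array([(533,350),(722,352)])-[400,300]
p=plane(w,g(q),0);print("mouth corners",p,bay(p))
```

```text
[[ 0.5084  0.0108  0.042 ]
 [ 0.4989 -0.1389  0.042 ]
 [ 0.4321 -0.135   0.042 ]
 [ 0.4386  0.012   0.042 ]] [[-0.0751  0.0319]
 [ 0.075   0.0344]
 [ 0.0765 -0.0325]
 [-0.0706 -0.0378]]
stop top near [[ 0.1213  0.0531]
 [ 0.1207 -0.0553]]
tape inner [[-0.1229  0.0521]
 [ 0.1212  0.05  ]
 [-0.1192 -0.0486]
 [ 0.121  -0.0489]]
wrist foot end top edge [[0.4429 0.0131 0.042 ]
 [0.5079 0.0086 0.042 ]] [[-0.072  -0.0336]
 [-0.0728  0.0315]]
mouth corners [[0.434  0.0608 0.    ]
 [0.5358 0.0526 0.    ]] [[-0.1189 -0.0463]
 [-0.1189  0.0559]]
```

Request:
jog_arm --series '[[[-0.013, 0, 0.027, 0, 0, 0.4, 0.5], [-0.013, 0, 0.027, 0, 0, 0.4, 0.5], [-0.013, 0, 0.027, 0, 0, 0, 0.5], [-0.013, 0, 0.026, 0, 0, 0, 0.5], [0, 0, 0, 0, 0, 0, 0.5]]]'

```text
time: 5.77
ee_pos: [0.4706, 0.0457, 0.019]
orientation: [-179.6, 0.1, 84.9]
wrist_force: [-0.8, -0.7, 0.1]
finger_gap: 0.0427
grasp_force: 0.0
```

Request:
jog_arm --series '[[[0, 0, 0, 0, 0, 0, 0.5]]]'

```text
time: 5.85
ee_pos: [0.4732, 0.0489, 0.0227]
orientation: [-179.8, 0.0, 85.1]
wrist_force: [0.0, -0.2, 0.3]
finger_gap: 0.0425
grasp_force: 0.0
```

Request:
jog_arm --series '[[[-0.005, 0.003, 0, 0, 0, 0, 0.5], [-0.006, 0.002, 0, 0, 0, 0, 0.5], [-0.006, 0, 0, 0, 0, 0, 0.5], [-0.006, 0, 0, 0, 0, 0, 0.5], [-0.006, 0, 0, 0, 0, 0, 0.5]]]'

```text
time: 6.27
ee_pos: [0.4773, 0.0202, 0.024]
orientation: [179.9, -0.0, 85.2]
wrist_force: [0.1, 2.3, 0.4]
finger_gap: 0.0427
grasp_force: 0.9
```

Request:
jog_arm --series '[[[-0.006, 0, 0, 0, 0, 0, 0.5], [-0.006, 0, 0, 0, 0, 0, 0.5], [-0.006, 0, 0, 0, 0, 0, 0.5], [-0.004, 0, 0, 0, 0, 0, 0.5], [0, 0, 0, 0, 0, 0, 0.5]]]'

```text
time: 6.68
ee_pos: [0.4748, -0.0024, 0.0233]
orientation: [-180.0, 0.0, 85.1]
wrist_force: [-0.2, -0.8, 0.1]
finger_gap: 0.0428
grasp_force: 0.0
```

Run:
```python
from bench import bot
from h import *
t=bot.read_camera("top");w=bot.read_camera("wrist");print(bot.get_state()["ee_pos"])
import pickle;pickle.dump((t,w),open("j.pkl","wb"))
cv2.imwrite("pics/j.png",np.hstack([cv2.resize(t["pixels"][150:230,180:290],(400,300)),cv2.resize(w["pixels"],(400,300))]))
```

```text
[ 0.47466474 -0.00153648  0.02316172]
```

View pics/j.png

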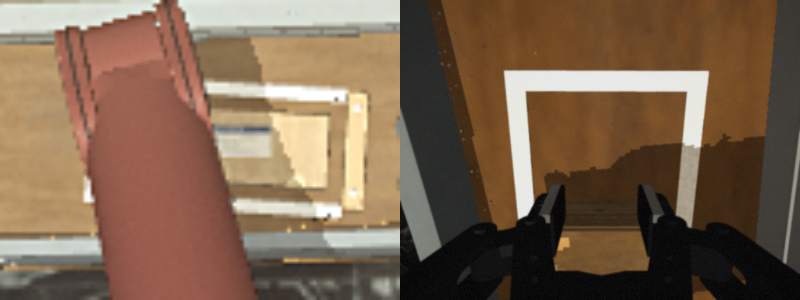

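The head is at column ~328, and the stop face is at ~347 in the top panel, leaving about 18–20 mm to go. The box is square and centred.

Request:
jog_arm --series '[[[-0.005, 0, 0, 0, 0, 0, 0.5], [-0.005, 0, 0, 0, 0, 0, 0.5], [-0.004, 0, 0, 0, 0, 0, 0.5], [-0.002, 0, 0, 0, 0, 0, 0.5], [0, 0, 0, 0, 0, 0, 0.5]]]'

```text
time: 7.2
ee_pos: [0.4735, -0.018, 0.0232]
orientation: [-180.0, 0.0, 85.1]
wrist_force: [-0.5, -0.5, -0.3]
finger_gap: 0.0425
grasp_force: 0.0
```

Request:
jog_arm --series '[[[-0.002, 0, 0, 0, 0, 0, 0.5], [-0.002, 0, 0, 0, 0, 0, 0.5]]]'

```text
time: 7.37
ee_pos: [0.4737, -0.02, 0.0235]
orientation: [180.0, -0.1, 85.2]
wrist_force: [1.0, 11.1, 0.8]
finger_gap: 0.043
grasp_force: 5.3
```

Request:
jog_arm --series '[[[-0.001, 0, 0, 0, 0, 0, 0.5], [-0.001, 0, 0, 0, 0, 0, 0.5]]]'

```text
time: 7.53
ee_pos: [0.4738, -0.02, 0.0236]
orientation: [179.9, -0.2, 85.3]
wrist_force: [0.8, 15.1, 0.6]
finger_gap: 0.0427
grasp_force: 7.7
```

The force has risen to 15 N, so the box is against the stop. I'll back off and check.

Request:
jog_arm --series '[[[0, 0, 0, 0, 0, 0, 0.5], [0.012, 0, 0, 0, 0, 0, 0.5], [0.03, 0, 0, 0, 0, 0, 0.5], [0.03, 0, -0.03, 0, 0, 0, 0.5], [0.02, 0, -0.035, 0, 0, 0, 0.5]]]'

```text
time: 7.95
ee_pos: [0.4787, 0.0703, 0.0868]
orientation: [-179.7, -0.0, 85.3]
wrist_force: [1.8, 0.7, -1.0]
finger_gap: 0.0425
grasp_force: 0.0
```

Request:
jog_arm --series '[[[0.02, 0, -0.035, 0, 0, 0, 0.5], [0.02, 0, -0.03, 0, 0, 0, 0.5], [0, 0, 0, 0, 0, 0, 0.5], [0, 0, 0, 0, 0, 0, 0.5]]]'

```text
time: 8.28
ee_pos: [0.4852, 0.1092, 0.1545]
orientation: [179.8, -0.0, 85.3]
wrist_force: [-0.7, -0.5, -0.4]
finger_gap: 0.0424
grasp_force: 0.0
```

Run:
```python
from bench import bot
from h import *
t=bot.read_camera("top");s=bot.read_camera("scene")
cv2.imwrite("pics/k.png",np.hstack([cv2.resize(t["pixels"][150:230,180:290],(400,300),interpolation=2),cv2.resize(s["pixels"][130:250,180:340],(400,300))]))
```

```text
(no output)
```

View pics/k.png

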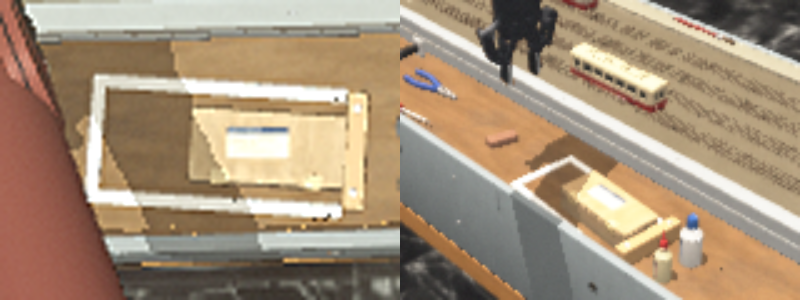

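The box lies lid up with its head against the stop (column ~346). It is parallel and central between the tapes, and the robot is clear of everything.

```bash
python3 -c "
from bench import bot
print(bot.close_job())"
```

```text
the job is handed in; nothing more can be done
None
```

I toppled the box into the bay and pushed it square against the stop, lid up, then backed the arm clear and handed the job in; the last pictures show it in place, but no verdict came back.

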